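# Free the stuck air valve

### The job

The blue knob on the airbrush air manifold is stuck shut with dried paint. Break it loose with a short firm twist, turn it anticlockwise (seen from above) until its white pointer line stands at the green dot, and let go. Leave the red and the yellow knob shut.

Things in the scene. Friction and masses are not known exactly. Their poses are not given: they have to be found in the camera images.
- blue_knob_grip (a point): Grip point of the blue bar knob, on its upright turning axis, 100 mm above the bench; z up. The bar is 52 mm long (this point's x), 14 thick (y) and 34 tall; top 12 mm above this point, white pointer line on it toward -x. 22 mm below this point: the bar's foot, a disc 32 mm across; 31 mm below: top of a white dial plate 72 mm across with a red dot (shut) and a green dot (open).
- blue_knob (a joint): Angle of the blue knob in rad: 0 shut (pointer at the red dot, as it starts), growing anticlockwise seen from above; 1.2 with the pointer at the green dot, end stop at 1.35. Stuck at first: it lets go at about 0.4 N m (grip firmly), then eases over the first 0.25 rad to 0.04 N m. It stays where it is left.
- red_knob (a joint): Angle of the red knob in rad: same knob and sense, not stuck, 0 shut as it starts. Leave it. The red, yellow and blue knob stand 100 mm apart in a row on a fixed aluminium rail 290 mm long; the order of the colours and the rail's place and direction vary.
- yellow_knob (a joint): Angle of the yellow knob in rad: same knob and sense, not stuck, 0 shut as it starts. Leave it.

How it is judged:
At the end, for the whole second after the job is handed in: The blue knob rests with its pointer at the green dot (1.2 rad; from 1.0 rad up to its end stop at 1.35 rad), and the red and yellow knobs are within 0.15 rad of shut (value of joint blue_knob between 1 and 1.4 rad and not (velocity of joint blue_knob above 0.05 rad/s) and velocity of joint blue_knob above -0.05 rad/s and value of joint each of red_knob, yellow_knob below 0.15 rad); the robot touches nothing.
It fails at once if the red or the yellow knob is turned by more than 0.15 rad (value of joint any of red_knob, yellow_knob above 0.15 rad).
It also fails if it takes over 29 s, if anything falls off the work surface, if the arm or the gripper's body presses on something with over 40 N, if the wrist force passes 120 N, or if a joint passes its speed limit or range.

### The arm

A 7-joint arm with a two-finger parallel gripper is mounted at the origin on a cart in front of the work surface, level with it; the furniture and walls round the work are solid. World frame = base frame: x ahead of the robot, y to its left, z up, the work surface at z = 0. Lengths are in m, angles in rad, forces in N, time in s.
With the tool pointing down it reaches from about 0.425 to 0.925 m from the base axis. Payload 6.8 kg.
Tool frame: the origin (TCP) lies at the very end of the fingers, on their centre line; the grasp point (between the pads) lies 19 mm behind it; z points along the fingers, y is the line along which they close (so a half turn about z gives the same grasp; the last joint's range is limited). The gripper opens to 88 mm and grips with 3 to 60 N. Pads are 20 mm wide; open, the fingers measure 115 mm over their backs; the gripper's body (75 mm by 178 mm) begins 61 mm behind the grasp point.
Start: joints at [1.033, 0.477, 0.022, 1.555, -0.011, 1.109, -0.083], TCP at [0.281, -0.614, 0.223] pointing down, gripper open.
Joint ranges: [-2.96, 2.96], [-0.34, 2.1], [-1.41, 1.46], [0.24, 2.44], [-1.37, 4.51], [0.17, 1.92], [-2.96, 2.96]. Speed limits (rad/s): [2.39, 2.39, 3.14, 3.14, 3.14, 3.14, 3.14].

### API

Orientations are given as a unit quaternion [w, x, y, z].
In Python, from rig import robot gives the robot as it stands.
- The arm moves only by the tool carry_out, never from a script. Its argument "rows" is text: rows parted by semicolons, each of 4 numbers parted by spaces: the shift along the tool's x, y, z in m, then the turn about the tool's z in degrees. A call has 1 to 12 rows; each row shifts and turns the commanded pose from where the row before left it, along the tool's axes as they then stand; what a row does not reach is not made up. A row lasts 1/8 s, in which the tool goes at most 62.5 mm and 10.7 degrees, less where a joint would pass 70% of its speed; a pose out of reach is approached as far as the arm can. A call with a gripper value outside its range is refused whole. "gripper" is the opening, from 0 (shut) to 1 (fully open), set as the call begins (left out, the last holds). The fingers move at their own pace and stop on an object; the grip force is fixed at half the most. Time passes only in rows, so rows that do not move let the fingers close. It gives the time, the measured TCP pose, the force, the opening and the grip force at its end, in the units of the state.
- robot.observe(): the state, without advancing time (a new reading comes with each control period).
- robot.grab_frame(name): name is "side" or "top" or "wrist"; returns a dict with "color" (480x640x3 uint8, blue, green, red), "intrinsics" (3x3 intrinsics, pixels), "k1" (the pictures are not rectified: a ray, as slopes to the right and down, at radius r is drawn at 1 + k1 r^2 times it, then the intrinsics apply), "R" (3x3) and "t" (3): a world point X has camera coordinates R X + t; the wrist camera has in their place "T_tool_cam" (4x4, takes a point from camera to tool coordinates, whose origin is the TCP and whose axes are the flange's). Camera axes: x right, y down, z forward; pixel columns grow to the right and rows downward; lengths in m; the calibration is good to about 2 mm. A picture is of the moment at which its call begins: read the wrist's pose just before it. There is no depth.
- robot.finish_job(): hands the job in; it is judged then, once.
The state is a dict: "time": time; "joints": joint angles; "dq": joint speeds; "joint_efforts": joint torques, N m; "position": TCP position; "tool_rot": TCP orientation; "force": force on the tool from outside, world axes, zero at the start; "torque": the same for the moment, N m; "width": finger opening in m; "finger_force": force on a finger pad.
Only numpy, scipy, OpenCV 4.12 (cv2) and the standard library are available. Lean on these libraries where they do the work, as an engineer would, in place of code of your own. Each camera call takes 0.05 s, during which the arm holds its last target. There are 200 camera calls.

## Working session

There is one attempt and no reset: what is moved stays moved. The work goes in short steps, Python scripts to look and compute and a tool call to move; the robot and the scene stay as the last step left them, time stands still between calls to the robot, and variables do not carry over. Pictures are saved under pics/ and viewed, at most 10 in all, crops included, and the job is handed in when it is done.

Besides the shell and the picture viewer there is one more tool, called after ">>>" as a command line: name --argument value ..., lists and objects as JSON in quotes. carry_out: Moves the arm, as the interface text tells. Its arguments: {"type":"object","properties":{"rows":{"type":"string"},"gripper":{"type":"number"}},"required":["rows"]}

```bash
mkdir -p pics
python3 - <<'E'
from rig import robot
import cv2,numpy as np
s=robot.observe();print(s)
f=robot.grab_frame("top");np.savez("top.npz",**{k:v for k,v in f.items()})
g=robot.grab_frame("side")
cv2.imwrite("pics/top.png",f["color"]);cv2.imwrite("pics/side.png",g["color"])
for q in(f,g):print({k:v for k,v in q.items() if k!="color"})
w=robot.grab_frame("wrist");print(w["T_tool_cam"],w["k1"])
E
```

```text
{'time': 0.0, 'joints': array([ 1.03291781,  0.47779001,  0.022373  ,  1.5564436 , -0.01147618,
        1.10929099, -0.08311855]), 'dq': array([ 0.00081142, -0.00179183, -0.00158537,  0.00011982,  0.00048716,
       -0.00032072,  0.00210865]), 'joint_efforts': array([-9.65351728e-05, -5.82849991e+01,  1.53427172e+00, -2.72603077e+01,
       -5.44321036e-02,  1.69494830e-02,  1.28619608e-04]), 'position': array([ 0.28096277, -0.61308759,  0.22169246]), 'tool_rot': array([-8.58906937e-04,  9.77001302e-01,  2.13231432e-01, -2.74545632e-04]), 'force': array([-0.31622297,  0.30358397, -0.15373119]), 'torque': array([ 0.02927935, -0.00366451,  0.09388719]), 'finger_force': 0.0, 'width': 0.08760342266437944}
{'intrinsics': array([[579.34720567,   0.        , 318.54644368],
       [  0.        , 579.34720567, 230.01471753],
       [  0.        ,   0.        ,   1.        ]]), 'k1': 0.0020618120842048294, 'R': array([[ 2.17343895e-02, -9.99753382e-01,  4.55986740e-03],
       [-9.82441391e-01, -2.22029350e-02, -1.85245626e-01],
       [ 1.85301184e-01, -4.53601890e-04, -9.82681671e-01]]), 't': array([0.168546  , 0.53399265, 0.87725428])}
{'intrinsics': array([[449.17621689,   0.        , 318.68009535],
       [  0.        , 449.17621689, 247.4927429 ],
       [  0.        ,   0.        ,   1.        ]]), 'k1': -0.10405447117170648, 'R': array([[-0.90584637, -0.42304061,  0.02188619],
       [-0.30283913,  0.61060479, -0.73174467],
       [ 0.2961939 , -0.66947624, -0.68122738]]), 't': array([0.51495191, 0.12952202, 0.91706143])}
[[-7.24849883e-04 -9.64674669e-01 -2.63443081e-01  7.16939270e-02]
 [ 9.99999727e-01 -6.62302217e-04 -3.26231810e-04 -1.15100211e-03]
 [ 1.40228627e-04 -2.63443246e-01  9.64674886e-01 -1.63327345e-01]
 [ 0.00000000e+00  0.00000000e+00  0.00000000e+00  1.00000000e+00]] -0.047426128229362215
```

View pics/top.png

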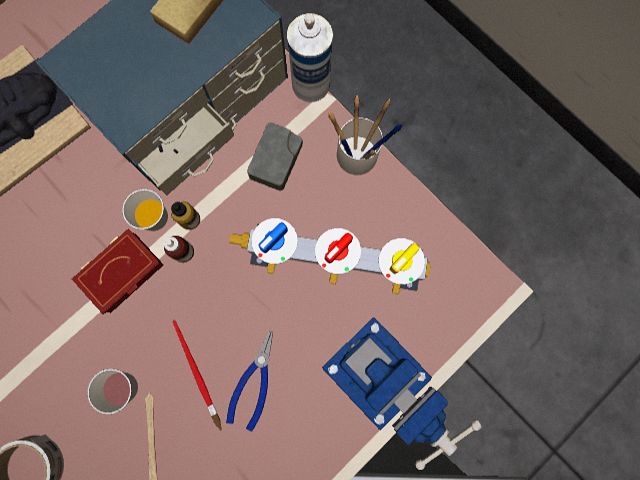

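The top view shows the blue knob at about (274,240), at the left end of the row, with red at (338,250) and yellow at (403,260). The blue dial's dots are at its lower side. Next I'll measure it in a zoomed crop.

```bash
cat > h.py <<'E'
import numpy as np,cv2
def ray_plane(f,px,z,R=None,t=None):
    R=f["R"] if R is None else R; t=f["t"] if t is None else t
    K=f["intrinsics"]; k=float(f["k1"]); out=[]
    n=cv2.undistortPoints(np.array(px,float).reshape(-1,1,2),np.array(K),np.array([k,0,0,0,0.]))[:,0]
    c=-R.T@t
    for a in n:
        d=R.T@np.array([a[0],a[1],1]); out.append(c+d*(z-c[2])/d[2])
    return np.array(out)
E
python3 - <<'E'
import numpy as np,cv2
from h import *
f=np.load("top.npz");im=f["color"]
cv2.imwrite("pics/c1.png",cv2.resize(im[205:280,230:330],None,fx=8,fy=8,interpolation=cv2.INTER_CUBIC))
b=im.astype(int)
m=((b[...,0]>b[...,2]+60)&(b[...,0]>110)).astype(np.uint8);m[:,:230]=0;m[:205]=0;m[280:]=0;m[:,330:]=0
p=np.argwhere(m)[:,::-1];print(len(p),p.mean(0))
print(ray_plane(f,[(274,241)],.069),ray_plane(f,[p.mean(0)],.1))
print(ray_plane(f,[(338,251),(403,261)],.069))
E
```

```text
362 [274.56629834 237.0441989 ]
[[0.50745426 0.2494111  0.069     ]] [[0.50832992 0.24638768 0.1       ]]
[[0.49393399 0.14938192 0.069     ]
 [0.48052401 0.04834986 0.069     ]]
```

View pics/c1.png

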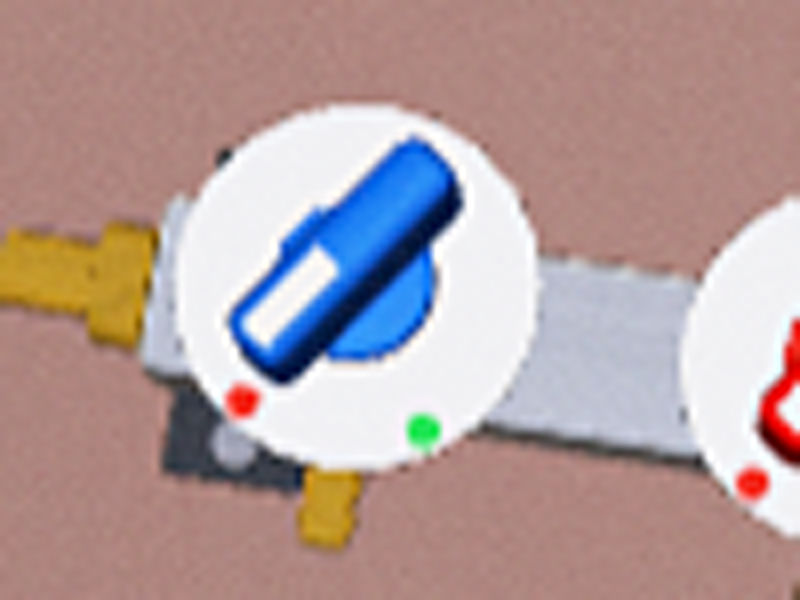

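The crop shows the dial centre at about (274.8,240.8), the pointer on the red dot (lower left) and the green dot at (283,259). I'll go above it, high up and swinging around the base.

>>> carry_out --rows "0 0 -0.05 0; 0 0 -0.05 0; 0.048 -0.028 0 0; 0.048 -0.028 0 0; 0.048 -0.028 0 0; 0.048 -0.028 0 0; 0.048 -0.028 0 0; 0.048 -0.028 0 0; 0.048 -0.028 0 0; 0.048 -0.028 0 0" --gripper 1

```text
time: 1.4
position: [0.5377, -0.2484, 0.3225]
tool_rot: [0.0, 0.977, 0.213, -0.0]
force: [0.1, -0.9, 0.0]
width: 0.0879
finger_force: 0.0
```

>>> carry_out --rows "0.018 -0.0465 0 0; 0.018 -0.0465 0 0; 0.018 -0.0465 0 0; 0.018 -0.0465 0 0; 0.018 -0.0465 0 0; 0.018 -0.0465 0 0; 0.018 -0.0465 0 0; 0.018 -0.0465 0 0; 0.018 -0.0465 0 0; 0.018 -0.0465 0 0; 0 0 0 0; 0 0 0 0"

```text
time: 2.9
position: [0.5069, 0.247, 0.3222]
tool_rot: [0.0, 0.977, 0.213, -0.0]
force: [0.6, 0.1, -0.0]
width: 0.088
finger_force: 0.0
```

>>> carry_out --rows "0 0 0 -10; 0 0 0 -10; 0 0 0 -10; 0 0 0 -10; 0 0 0 -10; 0 0 0 -10; 0 0 0 -10; 0 0 0 -10; 0 0 0 -10; 0 0 0 -10; 0 0 0 -10; 0 0 0 0"

```text
time: 4.4
position: [0.5075, 0.2458, 0.3224]
tool_rot: [0.0, 0.388, 0.922, -0.0]
force: [0.2, -0.4, 0.7]
width: 0.0876
finger_force: 0.0
```

Run:
```python
from rig import robot
import cv2,numpy as np
from h import *
from scipy.spatial.transform import Rotation as Ro
f=np.load("top.npz")
a=ray_plane(f,[(258/8+229.5,340/8+204.5),(430/8+229.5,160/8+204.5)],.112);print(a,np.degrees(np.arctan2(*(a[0]-a[1])[[1,0]])))
print(ray_plane(f,[(358/8+229.5,286/8+204.5)],.069))
s=robot.observe();print(s["time"],s["position"],s["tool_rot"],s["joints"])
w=robot.grab_frame("wrist");np.savez("w1.npz",p=s["position"],q=s["tool_rot"],**w)
cv2.imwrite("pics/w1.png",w["color"])
```

```text
[[0.49084916 0.26390538 0.112     ]
 [0.52552348 0.23320304 0.112     ]] 138.4767538633361
[[0.50864846 0.2490641  0.069     ]]
4.4 [0.50748185 0.24575427 0.32241803] [ 1.09008331e-04  3.87747737e-01  9.21765409e-01 -4.60666205e-04] [ 0.07935996  0.30931488 -0.80114908  1.6564271   0.23124074  1.27469343
  0.00818313]
```

View pics/w1.png

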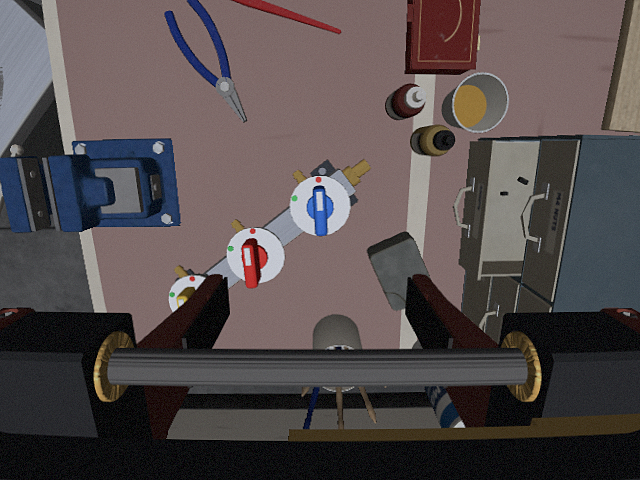

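The wrist view shows the blue dial at about (320,205) with its bar nearly vertical in the picture, so it is almost aligned with tool x. The red dot is at (319,180) and the green dot at (294,199).

```bash
cat >> h.py <<'E'
from scipy.spatial.transform import Rotation as Ro
def wristcam(p,q,T):
    A=Ro.from_quat([q[1],q[2],q[3],q[0]]).as_matrix()
    R=(A@T[:3,:3]).T; c=A@T[:3,3]+p
    return R,-R@c,A
E
python3 - <<'E'
from h import *
w=np.load("w1.npz");R,t,A=wristcam(w["p"],w["q"],w["T_tool_cam"])
im=w["color"][160:255,270:370].astype(int)
b=((im[...,0]>im[...,2]+60)&(im[...,0]>110))
wh=(im.min(2)>185)
def big(m):
    n,l,s,_=cv2.connectedComponentsWithStats(m.astype(np.uint8));return l==1+np.argmax(s[1:,4])
y,x=np.nonzero(big(wh))
h=cv2.convexHull(np.c_[x,y].astype(np.int32));(cx,cy),ax,an=cv2.fitEllipse(h.astype(np.float32))
print("dial px",cx+270,cy+160,ax);d=ray_plane(w,[(cx+270,cy+160)],.069,R,t)[0];print("axis",d)
# dots
red=(im[...,2]>150)&(im[...,1]<90)&(im[...,0]<90); gr=(im[...,1]>130)&(im[...,2]<110)&(im[...,0]<140)
for m in(red,gr):
    yy,xx=np.nonzero(big(m));k=ray_plane(w,[(xx.mean()+270,yy.mean()+160)],.069,R,t)[0];print("dot",len(xx),xx.mean()+270,yy.mean()+160,np.degrees(np.arctan2(*(k-d)[[1,0]])))
print("tool x yaw",np.degrees(np.arctan2(A[1,0],A[0,0])),"shift tool",A.T@(d-w["p"]))
cv2.imwrite("pics/c2.png",cv2.resize(w["color"][165:245,270:370],None,fx=7,fy=7,interpolation=cv2.INTER_CUBIC))
E
```

```text
dial px 319.5001678466797 205.29056930541992 (58.99357986450195, 59.37957000732422)
axis [0.50708973 0.25020384 0.069     ]
dot 21 318.0 179.0 137.66229147128325
dot 21 294.0 198.0 -151.7722631264184
tool x yaw 134.37114800680365 shift tool [0.00359633 0.00302508 0.25341382]
```

View pics/c2.png

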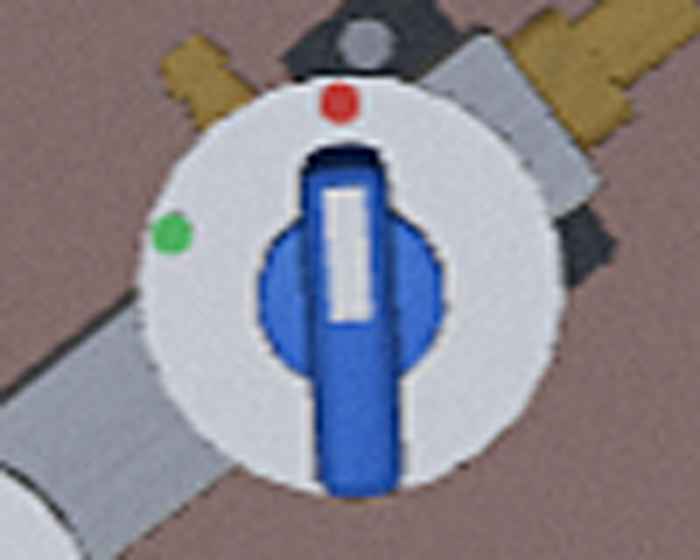

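The crop confirms it: the pointer is on the red dot, the bar is about 3° anticlockwise of tool x, and the axis is 3–4 mm off. I'll correct that, go down and grip.

>>> carry_out --rows "0.0035 0.0028 0.02 -3; 0 0 0.04 0; 0 0 0.04 0; 0 0 0.04 0; 0 0 0.03 0; 0 0 0.03 0; 0 0 0.02 0; 0 0 0.012 0; 0 0 0.007 0; 0 0 0 0; 0 0 0 0"

```text
time: 5.82
position: [0.5069, 0.2525, 0.0844]
tool_rot: [0.0, 0.361, 0.932, 0.001]
force: [-0.6, -0.0, 0.7]
width: 0.0877
finger_force: 0.0
```

>>> carry_out --rows "0 0 0 0; 0 0 0 0; 0 0 0 0; 0 0 0 0; 0 0 0 0; 0 0 0 0; 0 0 0 0; 0 0 0 0" --gripper 0

```text
time: 6.82
position: [0.5058, 0.2515, 0.0836]
tool_rot: [-0.0, 0.361, 0.932, -0.001]
force: [-1.1, -2.1, 1.3]
width: 0.0138
finger_force: 30.0
```

Run:
```python
from rig import robot
import cv2
s=robot.observe();print(s["time"],s["position"],s["tool_rot"],s["width"],s["finger_force"],s["force"],s["torque"],s["joints"])
cv2.imwrite("pics/w2.png",robot.grab_frame("wrist")["color"])
```

```text
6.825 [0.50576424 0.25150334 0.08356186] [-3.16225297e-04  3.61411201e-01  9.32405912e-01 -1.02900215e-03] 0.013759990962715213 29.998768866062164 [-1.1261499  -2.09413349  1.29117288] [-0.31998682  0.08514206  0.12848581] [-0.04200894  0.56753885 -0.69251761  1.90041293  0.47689226  0.84626448
 -0.15186614]
```

View pics/w2.png

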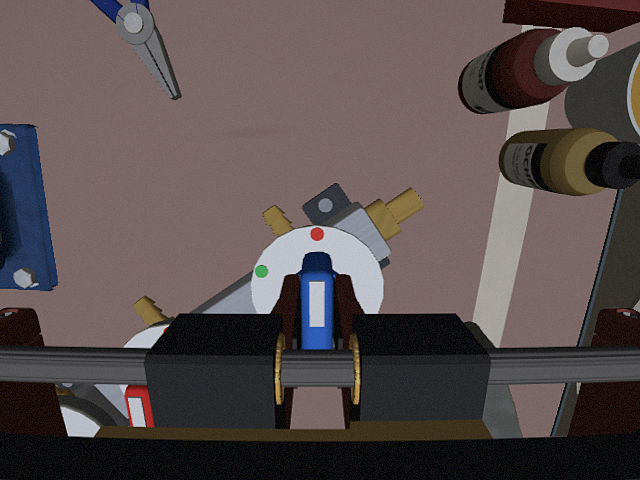

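The bar is held squarely between the pads: opening 13.8 mm, grip 30 N, pointer still on the red dot at (317,234). Now the firm twist.

>>> carry_out --rows "0 0 0 -10; 0 0 0 -10; 0 0 0 -6; 0 0 0 -6; 0 0 0 0"

```text
time: 7.5
position: [0.5049, 0.2498, 0.0835]
tool_rot: [-0.001, 0.09, 0.996, -0.003]
force: [-6.7, -6.9, 11.1]
width: 0.0134
finger_force: 30.0
```

Run:
```python
from rig import robot
from h import *
s=robot.observe();w=robot.grab_frame("wrist");cv2.imwrite("pics/w3.png",w["color"][120:440])
A=wristcam(s["position"],s["tool_rot"],w["T_tool_cam"])[2]
print(s["time"],s["position"],np.degrees(np.arctan2(A[1,0],A[0,0])),s["width"],s["finger_force"],s["force"],s["torque"],s["joints"])
```

```text
7.5 [0.50485434 0.24976202 0.08350747] 169.63477179797604 0.013439587266755168 29.96757835149765 [-6.72836221 -6.94319774 11.05057533] [-1.51183665  1.35031161  0.02175429] [ 0.04818135  0.61038603 -0.8205574   1.89606981  0.57118886  0.89232248
  0.33090784]
```

View pics/w3.png

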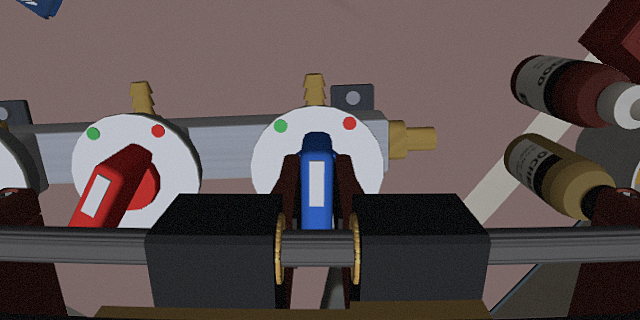

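The knob came loose and turned with the fingers; the pointer now sits about midway between the dots. I'll turn the remaining 37°.

>>> carry_out --rows "0.001 -0.001 0 -7; 0 0 0 -8; 0 0 0 -8; 0 0 0 -8; 0 0 0 -6; 0 0 0 0; 0 0 0 0"

```text
time: 8.43
position: [0.5051, 0.2474, 0.0835]
tool_rot: [-0.002, -0.229, 0.973, -0.003]
force: [-3.7, -11.4, 10.9]
width: 0.0141
finger_force: 30.0
```

Run:
```python
from rig import robot
from h import *
s=robot.observe();w=robot.grab_frame("wrist");cv2.imwrite("pics/w4.png",w["color"][120:440])
A=wristcam(s["position"],s["tool_rot"],w["T_tool_cam"])[2]
print(s["time"],s["position"],np.degrees(np.arctan2(A[1,0],A[0,0])),s["width"],s["finger_force"],s["force"],s["torque"],s["joints"])
```

```text
8.425 [0.50509831 0.24742259 0.08351255] -153.51449896247604 0.014131602437202651 29.968239068984985 [ -3.65334447 -11.41056484  10.89881963] [-2.25597304  0.60022282 -0.02205577] [ 0.14209356  0.66992615 -0.96124961  1.89305257  0.68094064  0.9525347
  0.88957194]
```

View pics/w4.png

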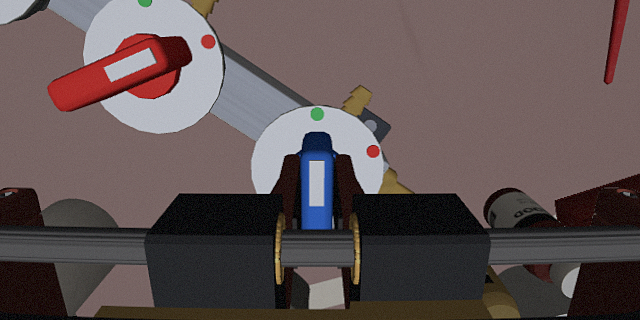

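The pointer is at the green dot (317,114). I'll let go and lift clear.

>>> carry_out --rows "0 0 0 0; 0 0 0 0; 0 0 0 0; 0 0 0 0; 0 0 0 0; 0 0 0 0; 0 0 0 0; 0 0 0 0" --gripper 1

```text
time: 9.48
position: [0.5053, 0.2514, 0.0836]
tool_rot: [0.0, -0.23, 0.973, -0.0]
force: [0.7, -0.6, 0.4]
width: 0.0873
finger_force: 0.0
```

>>> carry_out --rows "0 0 -0.015 0; 0 0 -0.03 0; 0 0 -0.04 0; 0 0 -0.04 0; 0 0 -0.04 0; 0 0 -0.03 0; 0 0 0 0; 0 0 0 0; 0 0 0 0"

```text
time: 10.6
position: [0.5048, 0.2509, 0.2776]
tool_rot: [-0.001, -0.23, 0.973, -0.0]
force: [-1.4, 0.2, -0.3]
width: 0.0882
finger_force: 0.0
```

Run:
```python
from rig import robot
import cv2
s=robot.observe();print(s["time"],s["position"],s["width"],s["force"])
w=robot.grab_frame("wrist");cv2.imwrite("pics/w5.png",w["color"][80:360])
```

```text
10.6 [0.50477917 0.25087845 0.27764738] 0.08819073630705734 [-1.35671295  0.22397433 -0.31908284]
```

View pics/w5.png

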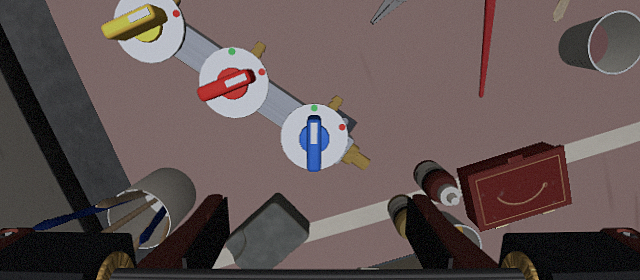

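The blue pointer is at the green dot (314,108), the red and yellow pointers are still at their red dots, and the gripper is clear.

```bash
python3 -c "
from rig import robot
print(robot.finish_job())"
```

```text
the job is handed in; nothing more can be done
None
```

The blue knob is broken loose, turned until its pointer stands at the green dot, and released; the red and yellow knobs are still shut, and I handed the job in at about 10.6 s (no verdict came back).

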